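# Draw the draining board out to the pointer and hold it

## Task

Turn the captive wing nut on the stand a quarter turn clockwise, so that its locking finger swings off the white draining board and out of the way of the board's stud. Then slide the board straight out along the stand by its pull block until its ribbed outer end is level with the upright pointer, keeping it flat on the stand: so far out it would tip, so hold on to it, and finish still holding it there for a colleague to fit the prop. Leave the glassware and the other things on the worktop alone.

Things in the scene. Friction and masses are not known exactly. Their poses are not given: they have to be found in the camera images.
- stand: fixed stand: grey foot, two steel columns, aluminium top plate 90 (x) x 180 (y) mm with its flat top 120 mm above the worktop. Origin: under its centre, on the worktop; z up. The board slides outward along the stand's -y. A lug on its -x side carries the wing nut; a thin rail below the board's path carries the pointer
- lock (a joint): captive wing nut with a steel locking finger, on a vertical axis at stand x = -60, y = -75 mm. Grows clockwise seen from above. 0 = locked: finger along the stand's +x, across the board, in the stud's way (blocks it up to about 1.1 rad); 1.57: finger along the stand's -y, clear beside the board; stop at 1.65. Starts at 0 to 0.2. Friction 0.05 N m: stays where left
- lock_grip (a point): middle of the wings, on the nut's axis, 166 mm above the worktop. The wings are one upright dark steel bar 46 long, 9 thick, 28 mm high (152 to 180 mm above the worktop), along the locking finger; the point's x axis points along the finger, z up. The finger, 12 mm wide, reaches 42 mm from the axis, 136 to 144 mm above the worktop
- board: loose white plastic board 80 (x) x 220 (y) x 12 mm, 0.35 to 0.7 kg, on the stand's top, nearly in line with it, no guides. Origin: centre of its underside; outer end at y = -110 mm, with six steel ribs 9 mm high; centre of mass about 102 mm from that end: it tips if it overhangs the stand's end by more. Steel stud, 10 mm across, 12 mm high, at x = -27, y = -56 mm
- board_block (a point): middle of the grey pull block on the board's inner end, to grasp from above: 30 (x) x 18 (y) x 42 mm high, upright on the board's top at its y = +88 mm; this point is 22 mm above the board's top and 20 mm below the block's top. Axes as the board's
- board_end (a point): middle of the top edge of the board's ribbed outer end (board y = -110 mm)
- stand_edge (a point): middle of the outer edge of the stand's top plate (stand y = -90 mm), 120 mm above the worktop
- pointer_tip (a point): top of the fixed pointer, an upright dark steel fin 6 (x) x 4 (y) mm beside the board's path at stand x = -60 mm (17 mm clear of the side of a board in line), 145 mm above the worktop, 130 to 155 mm outward of the stand's edge. Axes as the stand's. The board's outer end must come to its y = 0
- pointer: the collar with the pointer fin, fixed to the stand's rail; the origin lies in the fin, 103 mm above the worktop
- slide_mailer: small closed slide box 36x82x20 mm lying on the worktop below the board's path; bystander, origin under its centre
- reagent_bottle: small screw-cap bottle, 35 mm across, 60 mm tall, beside the stand; bystander, origin under its centre
- white_bottle: white screw-cap bottle, 48 mm across, 98 mm tall, to the right; bystander, origin under its centre
- petri_dish: closed dish, 91 mm across, 16 mm tall, to the right; bystander, origin under its centre
- beaker: clear beaker, 66 mm across, 70 mm tall, to the left; bystander, origin under its centre
- tip_box: pipette tip box 79x115x71 mm, to the left; bystander, origin under its centre
- tube_rack: clear tube rack 52x147x88 mm with coloured tubes on the low white box to the left; bystander, origin under its centre
- marker_pen: marker pen 17x135x16 mm lying left of the stand; bystander, origin under its centre
- microscope: fixed black and white microscope, 230x262x424 mm tall, on the worktop right of and behind the stand, between it and where the arm starts: pass in front of it or over it; origin under its centre

How it is judged (in metres and radians):
On the way, in this order (a step that is already met when the one before it is completed fails the run):
1. the wing nut is turned clear of the stud (value of joint lock above 1.2 rad), for 0.2 s.
2. the board's outer end is level with the pointer (y of board_end in the frame of pointer_tip between -0.008 and 0.008 m), for 0.2 s.
At the end, for the whole second after the job is handed in: wing nut past 1.2 rad; board's outer end within 8 mm of the pointer along the stand, board in line with the stand (16 mm sideways, 0.1 rad), flat on its top (tilt under 0.05 rad, height within 6 mm), at rest, touching no bystander, and held by the fingers (over 1 N) (all of step 2 and value of joint lock above 1.2 rad and x of board in the frame of stand between -0.016 and 0.016 m and angle between the y axis of board and the y axis of stand, either way round below 0.1 rad and angle between board's own z axis and vertical below 0.05 rad and z of board_block in the frame of stand between 0.148 and 0.16 m and contact force between the fingers and board above 1 N and contact force between board and slide_mailer below 0.1 N and linear speed of board below 0.02 m/s); the arm keeps its last pose, push and grip.
It fails at once if the board tips (angle between board's own z axis and vertical above 0.17 rad).
It fails at once if a bystander is disturbed (distance of any of slide_mailer, reagent_bottle, white_bottle, petri_dish, beaker, tip_box, tube_rack, marker_pen from where it was at the start of the episode above 0.03 m).
It also fails if it takes over 48 s, if anything falls off the work surface, if the arm or the gripper's body presses on something with over 40 N, if the wrist force passes 120 N, or if a joint passes its speed limit or range.

## Robot

A 7-joint arm with a two-finger parallel gripper is mounted at the origin on a cart in front of the work surface, level with it; the furniture and walls round the work are solid. World frame = base frame: x ahead of the robot, y to its left, z up, the work surface at z = 0. Lengths are in mm, angles in rad, forces in N, time in s.
With the tool pointing down it reaches from about 400 to 875 mm from the base axis. Payload 4.4 kg.
Tool frame: the origin (TCP) lies midway between the tips of the shut fingers; the grasp point (between the pads) lies 19 mm behind it; z points along the fingers, y is the line along which they close (so a half turn about z gives the same grasp; the last joint's range is limited). The gripper opens to 85 mm and grips with 20 to 120 N. Pads are 22 mm wide; open, the fingers measure 114 mm over their backs; the gripper's body (76 mm by 85 mm) begins 54 mm behind the grasp point. The pads swing forward as they close: fully open they stand 13 mm farther back than shut.
Start: joints at [-1.394, 0.628, 0.038, 1.517, -0.027, 0.996, -0.02], TCP at [156.249, 630.955, 231.313] pointing down, gripper open.
Joint ranges: [-3.06, 3.06], [-0.37, 2.12], [-1.25, 1.32], [0.18, 2.47], [-1.1, 4.24], [0.23, 1.98], [-2.94, 2.94]. Speed limits (rad/s): [2.57, 2.57, 3.14, 3.14, 3.14, 3.14, 3.14].

## Interface

Orientations are given as [roll, pitch, yaw] about the fixed x, y, z axes, in that order (R = Rz(yaw) Ry(pitch) Rx(roll)).
In Python, from cell import readout, optics, order gives the robot as it stands.
- The arm moves only by the shell command python3 -m jog 'ROWS'. ROWS is a JSON object of lists of equal length, an entry for each row: "claw": the opening, from 0 (shut) to 1 (fully open); "xyz": the shift along the tool's x, y, z each as a share of 0.1 m, from -1 to 1, a list of three; "twist": the turn, a rotation vector about the tool's x, y, z each as a share of 180 degrees, from -1 to 1, a list of three. A call has 1 to 12 rows; each row shifts and turns the commanded pose from where the row before left it, along the tool's axes as they then stand; what a row does not reach is not made up. A row lasts 1/8 s, in which the tool goes at most 62.5 mm and 10.7 degrees, less where a joint would pass 70% of its speed; a pose out of reach is approached as far as the arm can. A call with a number of a shift or a turn outside -1 to 1 is refused whole. A call with a gripper value outside its range is refused whole. The fingers move at their own pace and stop on an object; the grip force is fixed at half the most. Time passes only in rows, so rows that do not move let the fingers close. It gives the time, the measured TCP pose, the force, the opening and the grip force at its end, in the units of the state.
- readout.read_state(): the state, without advancing time (a new reading comes with each control period).
- optics.get_image(name): name is "scene" or "top" or "wrist"; returns a dict with "color" (400x640x3 uint8, red, green, blue), "fovy" (degrees; the focal length in pixels is half the picture's height over the tangent of half this angle, whatever the lens; pixels are square), "cx", "cy" (the principal point, pixels), "view" (4x4, takes a point from world to camera coordinates). Camera axes: x right, y up, looking along -z (the intrinsics and any distortion apply to the point x, -y, -z); pixel columns grow to the right and rows downward; lengths in mm; the calibration is good to about 2 mm. A picture is of the moment at which its call begins. There is no depth.
- order.finish_job(): hands the job in; it is judged then, once.
Trained networks look in the newest picture that a camera, given by its name, has taken for a name from the list of things; names that differ only in an ending like _2 or _b are one class to them, and where a whole thing is asked for, a point or a joint stands for the part that bears it (a point fixed in the world has none). Each returns a list of dicts, best first, with "score" (0 to 1); they miss things now and then, are a little off and sometimes report something else, mostly with a low value. They report only what shows in the picture. A call takes as long as a camera call.
- optics.boxes_of(camera, label): "rect" ([left, top, width, height] in pixels, round what is visible of it).
The state is a dict: "clock": time; "qpos": joint angles; "qd": joint speeds; "tau": joint torques, N m; "eef_pos": TCP position; "tool_rot": TCP orientation; "force": force on the tool from outside, world axes, zero at the start; "torque": the same for the moment, N m; "width": finger opening in mm; "gripper_force": force on a finger pad.
Only numpy, scipy, OpenCV 4.12 (cv2) and the standard library are available. Lean on these libraries where they do the work, as an engineer would, in place of code of your own. Each camera call takes 0.05 s, during which the arm holds its last target. There are 200 camera calls.

## Working session

There is one attempt and no reset: what is moved stays moved. The work goes in short steps, Python scripts to look and compute and a shell command to move; the robot and the scene stay as the last step left them, time stands still between calls to the robot, and variables do not carry over. Pictures are saved under pics/ and viewed, at most 10 in all, crops included, and the job is handed in when it is done.

```bash
ls; mkdir -p pics; cat > h.py <<'E'
import numpy as np, cv2
from cell import readout, optics, order
def snap(cam,fn=None):
    im=optics.get_image(cam)
    if fn: cv2.imwrite('pics/'+fn,im['color'][:,:,::-1])
    return im
def K(im):
    h=im['color'].shape[0]; f=h/2/np.tan(np.radians(im['fovy'])/2); return f,im['cx'],im['cy']
def proj(im,P):
    P=np.atleast_2d(P); c=(im['view']@np.c_[P,np.ones(len(P))].T).T
    f,cx,cy=K(im); return np.c_[cx+f*c[:,0]/-c[:,2], cy-f*c[:,1]/-c[:,2]]
def onplane(im,uv,z):
    f,cx,cy=K(im); V=np.array(im['view']); R=V[:3,:3]; t=V[:3,3]; C=-R.T@t
    out=[]
    for u,v in np.atleast_2d(uv):
        d=R.T@np.array([(u-cx)/f,-(v-cy)/f,-1]); out.append(C+d*(z-C[2])/d[2])
    return np.array(out)
E
python3 - <<'E'
from h import *
s=readout.read_state(); print(s)
for c in ['scene','top','wrist']:
    im=snap(c,c+'0.png'); print(c,{k:im[k] for k in im if k!='color'})
    for n in ['stand','lock','board','board_block','pointer','slide_mailer','reagent_bottle','marker_pen','microscope','beaker']:
        r=optics.boxes_of(c,n); print(n,[(np.round(x['rect']).tolist(),round(x['score'],2)) for x in r[:2]])
E
```

```text
pics
{'clock': 0.0, 'qpos': array([-1.39382126,  0.62935597,  0.03841752,  1.51835743, -0.0270023 ,
        0.99626763, -0.02000431]), 'qd': array([ 1.47841890e-04, -5.32649021e-04, -8.33218432e-04, -1.09803097e-03,
        6.75682581e-05,  2.13591515e-04,  2.18624141e-04]), 'tau': array([-9.81789890e-04, -5.63393354e+01,  1.22504298e+00, -1.93437731e+01,
        1.06694808e-02,  1.09141695e-02, -3.14308409e-06]), 'eef_pos': array([156.06848525, 630.35691672, 230.38562197]), 'tool_rot': array([-3.13972147e+00,  8.54808510e-06,  2.89883204e+00]), 'force': array([-0.42345603, -0.57642879,  0.01334307]), 'torque': array([-0.02461782, -0.01522013,  0.0153023 ]), 'gripper_force': 0.0, 'width': 85.23849764644555}
scene {'fovy': 45.94128813661833, 'cx': 320.16444620094876, 'cy': 207.15045291130903, 'view': array([[ 8.02189344e-01, -5.97059758e-01,  3.44974180e-03,
        -4.17588985e+02],
       [ 3.85202921e-01,  5.21942895e-01,  7.61048174e-01,
        -2.87228497e+02],
       [-4.56191807e-01, -6.09175886e-01,  6.48686192e-01,
        -1.17126148e+03],
       [ 0.00000000e+00,  0.000000
[... 1312 characters left out ...]
.0], 0.49), ([254.0, 164.0, 84.0, 57.0], 0.32)]
microscope []
beaker [([214.0, 206.0, 21.0, 26.0], 0.87), ([254.0, 210.0, 15.0, 46.0], 0.25)]
wrist {'fovy': 59.06225921380777, 'cx': 320.86860756902945, 'cy': 203.3845940975684, 'view': array([[ 2.39250200e-01,  9.70957933e-01,  1.83809633e-04,
        -6.49975944e+02],
       [-9.35729933e-01,  2.30620320e-01, -2.66877800e-01,
         3.76008633e+01],
       [-2.59169507e-01,  6.36785708e-02,  9.63730360e-01,
        -3.78060116e+02],
       [ 0.00000000e+00,  0.00000000e+00,  0.00000000e+00,
         1.00000000e+00]])}
stand []
lock []
board []
board_block []
pointer []
slide_mailer []
reagent_bottle []
marker_pen []
microscope []
beaker []
```

```bash
python3 - <<'E'
import cv2
a=cv2.imread('pics/top0.png'); cv2.imwrite('pics/top0c.png',cv2.resize(a[100:300,190:470],(800,571),interpolation=cv2.INTER_CUBIC))
E
```

```text
(no output)
```

View pics/top0c.png

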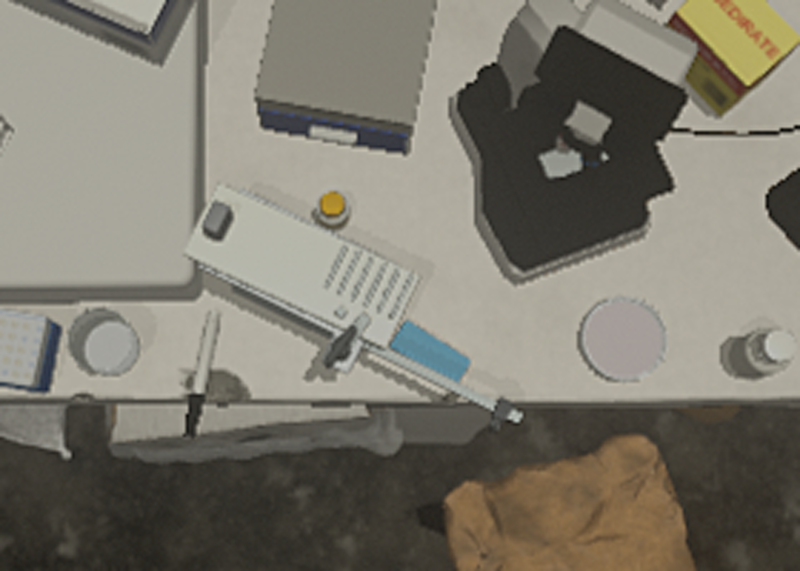

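View pics/scene0.png

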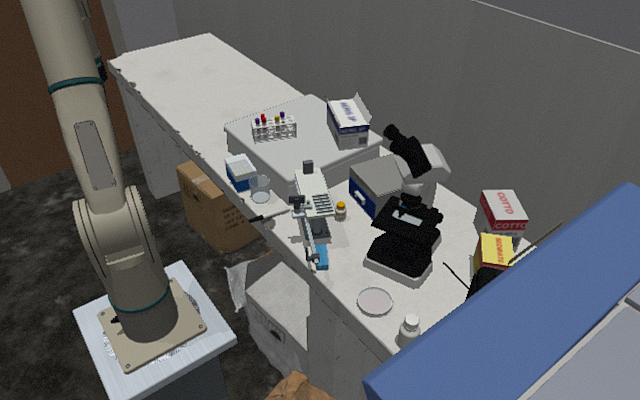

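```bash
python3 - <<'E'
from h import *
im=snap('top')
c=lambda *p: np.array(p)/2.857+[190,100]
P=onplane(im,c((187,255),(222,183),(418,272),(388,345)),132); print(P.round(1))
print('len',np.linalg.norm(P[0]-P[3]),np.linalg.norm(P[1]-P[2]),np.linalg.norm(P[0]-P[1]),np.linalg.norm(P[3]-P[2]))
print('block',onplane(im,c((217,214)),174).round(1),'nut',onplane(im,c((345,344)),180).round(1),'ptr',onplane(im,c((505,408)),145).round(1))
m=P.mean(0); print('c',m)
y=(P[0]+P[1]-P[2]-P[3]);y/=np.linalg.norm(y); print('yaw of board y',np.degrees(np.arctan2(y[1],y[0])), 'yaw',np.degrees(np.arctan2(-y[0],y[1])))
for n,uv in dict(bottle=(332,205),mail1=(392,340),mail2=(467,362)).items(): print(n,onplane(im,c(uv),20 if n[0]=='m' else 60).round(0))
s=readout.read_state(); print(s['clock'])
E
```

```text
[[543.6 167.4 132. ]
 [616.4 135.2 132. ]
 [528.3 -57.7 132. ]
 [456.3 -28.7 132. ]]
len 214.5536333045788 212.0989075913146 79.58380811547046 77.58570614148174
block [[574.3 134.5 174. ]] nut [[450.1  12.4 180. ]] ptr [[ 395.1 -139.   145. ]]
c [536.146656    54.04438492 132.        ]
yaw of board y 65.73694807334371 yaw -24.263051926656292
bottle [[614.  28.  60.]]
mail1 [[478. -36.  20.]]
mail2 [[ 455. -115.   20.]]
1.7
```

```bash
cat >> h.py <<'E'
from scipy.spatial.transform import Rotation as Ro
def ydeg(s): # heading of tool y axis
    R=Ro.from_euler('xyz',s['tool_rot']).as_matrix(); return np.degrees(np.arctan2(R[1,1],R[0,1]))
def go(T,yaw=None):
    s=readout.read_state(); E=Ro.from_euler('xyz',s['tool_rot']); R=E.as_matrix()
    print('clock',round(s['clock'],2),'pos',s['eef_pos'].round(1),'y-heading',ydeg(s).round(2),'w',s['width'].round(1),'F',s['force'].round(1))
    print('shift before turning /100:',(R.T@(np.array(T)-s['eef_pos'])/100).round(3))
    if yaw is not None:
        a=np.radians(yaw); D=np.c_[np.cross([np.cos(a),np.sin(a),0],[0,0,-1]),[np.cos(a),np.sin(a),0],[0,0,-1]]
        print('twist/180:',((E.inv()*Ro.from_matrix(D)).as_rotvec()/np.pi).round(4),'shift after turn:',(D.T@(np.array(T)-s['eef_pos'])/100).round(3))
def tooldir(s): return Ro.from_euler('xyz',s['tool_rot']).as_matrix()
E
python3 - <<'E'
from h import *
im=snap('wrist'); V=im['view']; s=readout.read_state(); R=tooldir(s)
C=-V[:3,:3].T@V[:3,3]; print('cam in tool',R.T@(C-s['eef_pos']),'look',R.T@(-V[2,:3]),'right',R.T@V[0,:3])
go([440,20,330],65.7)
E
```

```text
cam in tool [  65.40404257   -0.19454377 -143.18420027] look [-2.66923344e-01  4.83709952e-04  9.63717643e-01] right [ 1.20241466e-03  9.99999263e-01 -1.68884584e-04]Traceback (most recent call last):
  File "<stdin>", line 4, in <module>
  File "h.py", line 23, in go
    print('clock',round(s['clock'],2),'pos',s['eef_pos'].round(1),'y-heading',ydeg(s).round(2),'w',s['width'].round(1),'F',s['force'].round(1))
                                                                                                   ^^^^^^^^^^^^^^^^
AttributeError: 'float' object has no attribute 'round'
```

```bash
sed -i "s/s\['width'\].round(1)/round(s['width'],1)/" h.py; python3 - <<'E'
from h import *
go([480,10,330],65.7)
E
```

```text
clock 1.75 pos [156.2 631.  231.3] y-heading 76.09 w 85.3 F [-0.5 -0.2 -0.1]
shift before turning /100: [-4.636 -5.249 -0.987]
twist/180: [ 0.     -0.      0.0577] shift after turn: [-5.506 -4.327 -0.987]
```

```bash
python3 -m jog '{"claw":[1,1,1,1,1,1,1,1,1,1],"xyz":[[0,0,-0.4],[0,0,-0.4],[-0.2,-0.16,-0.19],[-0.4,-0.31,0],[-0.4,-0.31,0],[-0.4,-0.31,0],[-0.4,-0.31,0],[-0.4,-0.31,0],[-0.4,-0.31,0],[-0.4,-0.31,0]],"twist":[[0,0,0.029],[0,0,0.029],[0,0,0],[0,0,0],[0,0,0],[0,0,0],[0,0,0],[0,0,0],[0,0,0],[0,0,0]]}'
python3 -m jog '{"claw":[0.6,0.6,0.6,0.6,0.6,0.6,0.6,0.6,0.6],"xyz":[[-0.4,-0.31,0],[-0.4,-0.31,0],[-0.4,-0.31,0],[-0.4,-0.31,0],[-0.4,-0.31,0],[-0.3,-0.25,0],[-0.2,-0.17,0],[0,0,0],[0,0,0]],"twist":[[0,0,0],[0,0,0],[0,0,0],[0,0,0],[0,0,0],[0,0,0],[0,0,0],[0,0,0],[0,0,0]]}'
python3 - <<'E'
from h import *
im=snap('wrist','w1.png'); go([480,10,330],65.7)
cv2.imwrite('pics/w1c.png',cv2.resize(im['color'][:,:,::-1],(800,500),interpolation=cv2.INTER_CUBIC))
E
```

```text
clock: 3.0
eef_pos: [334.2, 293.5, 330.6]
tool_rot: [3.141, 0.0, 2.717]
force: [0.2, 0.1, -0.1]
width: 85.1
gripper_force: 0.0
clock: 4.12
eef_pos: [479.6, 13.4, 330.2]
tool_rot: [3.141, -0.001, 2.718]
force: [0.2, 0.0, 0.1]
width: 51.3
gripper_force: 0.0
clock 4.17 pos [479.6  13.8 330.3] y-heading 65.75 w 51.1 F [-0.8 -0.5  0.7]
shift before turning /100: [-0.019 -0.032  0.002]
twist/180: [ 0.0002 -0.0002  0.0003] shift after turn: [-0.019 -0.032  0.003]
```

View pics/w1c.png

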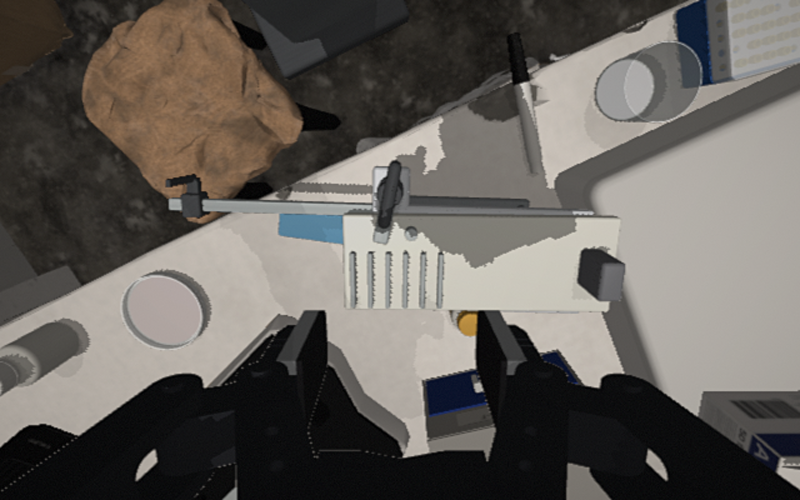

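```bash
python3 - <<'E'
import cv2,numpy as np
a=cv2.imread('pics/w1.png')
p=cv2.resize(a[130:180,120:180],None,fx=6.5,fy=6.5,interpolation=cv2.INTER_NEAREST)
n=cv2.resize(a[125:200,285:345],None,fx=6.5,fy=6.5,interpolation=cv2.INTER_NEAREST)
o=np.zeros((490,790,3),np.uint8);o[:p.shape[0],:p.shape[1]]=p;o[:487,400:400+n.shape[1]]=n[:487]
cv2.imwrite('pics/w1z.png',o)
E
```

```text
(no output)
```

View pics/w1z.png

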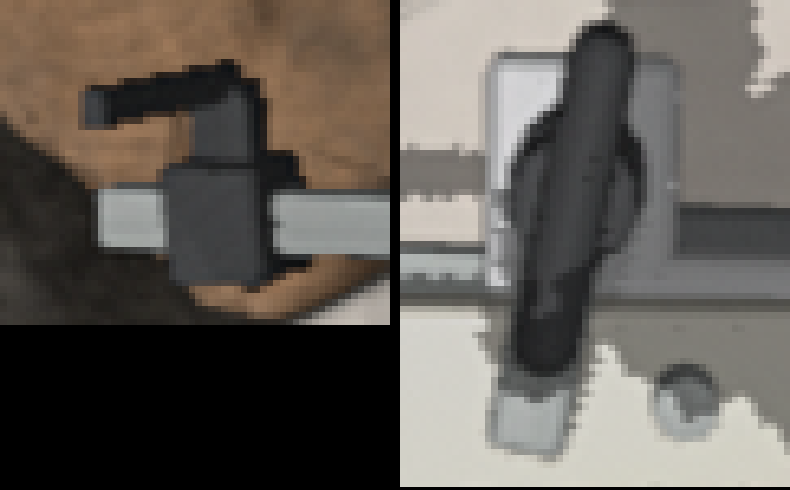

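```bash
python3 - <<'E'
from h import *
im=snap('wrist'); f=lambda *p: np.array(p)
tip=onplane(im,(134.9,146.3),145)[0]
A,B=onplane(im,[(316,131),(308,180)],180)
fg=onplane(im,(285+130/6.5,125+450/6.5),144)[0]
print('tip',tip,'bar',A,B,np.linalg.norm(A-B),'fingertip',fg)
n=(A+B)/2; print('nut',n,'finger hdg',np.degrees(np.arctan2(*(B-A)[1::-1])), 'fing',np.linalg.norm((fg-n)[:2]),np.degrees(np.arctan2(*(fg-n)[1::-1])))
P=onplane(im,f((343,215),(344.5,309.5),(617,310),(620,216))/1.25,132)
print(P.round(1)); m=P.mean(0)
y=P[2]+P[3]-P[0]-P[1];y/=np.linalg.norm(y); print('board c',m,'y hdg',np.degrees(np.arctan2(y[1],y[0])),[np.linalg.norm(P[i]-P[i-1]).round(1) for i in range(4)])
bt=onplane(im,f((589,262),(613,262),(589,294),(622,300))/1.25,174);print('blocktop?',bt.round(1))
d=tip-n; print('nut-tip dist',np.linalg.norm(d[:2]),'hdg +y_s',np.degrees(np.arctan2(-d[1],-d[0])))
E
```

```text
tip [ 382.61744456 -130.51181199  145.        ] bar [436.53129402  29.15328083 180.        ] [470.86127177   6.149253   180.        ] 41.324722243798135 fingertip [488.5695386   -6.54063985 144.        ]
nut [453.6962829   17.65126692 180.        ] finger hdg -33.82547479580143 fing 42.44281230387667 -34.74941043504811
[[458.4 -26.2 132. ]
 [530.4 -60.1 132. ]
 [623.7 146.5 132. ]
 [548.2 171.6 132. ]]
board c [540.17690633  57.94684517 132.        ] y hdg 65.64437633275875 [np.float64(217.2), np.float64(79.6), np.float64(226.7), np.float64(79.7)]
blocktop? [[555.3 126.  174. ]
 [562.3 141.5 174. ]
 [578.4 118.6 174. ]
 [592.6 139.  174. ]]
nut-tip dist 164.33045734005768 hdg +y_s 64.37139108072911
```

```bash
python3 - <<'E'
from h import *
go([453.5,17.5,150],55.7)
E
```

```text
clock 4.22 pos [479.6  13.8 330.3] y-heading 65.77 w 51.5 F [-0.4 -0.2 -0.4]
shift before turning /100: [ 0.252 -0.074  1.803]
twist/180: [ 0.0002 -0.0002  0.056 ] shift after turn: [ 0.236 -0.117  1.803]
```

```bash
python3 -m jog '{"claw":[0.6,0.6,0.6,0.6,0.6,0.6,0.6,0.6],"xyz":[[0,0,0],[0,0,0],[0.12,-0.06,0.3],[0.116,-0.057,0.3],[0,0,0.2],[0,0,0.2],[0,0,0],[0,0,0]],"twist":[[0,0,0.028],[0,0,0.028],[0,0,0],[0,0,0],[0,0,0],[0,0,0],[0,0,0],[0,0,0]]}'
python3 - <<'E'
from h import *
im=snap('wrist','w2.png'); go([453.5,17.5,150],55.7)
cv2.imwrite('pics/w2c.png',cv2.resize(im['color'][:,:,::-1],(800,500),interpolation=cv2.INTER_CUBIC))
E
```

```text
clock: 5.22
eef_pos: [454.3, 16.6, 231.0]
tool_rot: [3.141, 0.001, 2.542]
force: [-0.2, -0.6, 0.2]
width: 51.4
gripper_force: 0.0
clock 5.28 pos [454.5  16.5 231.1] y-heading 55.61 w 51.3 F [-0.2 -0.4 -0.4]
shift before turning /100: [0.015 0.001 0.811]
twist/180: [ 0.0004  0.0003 -0.0005] shift after turn: [0.014 0.002 0.811]
```

View pics/w2c.png

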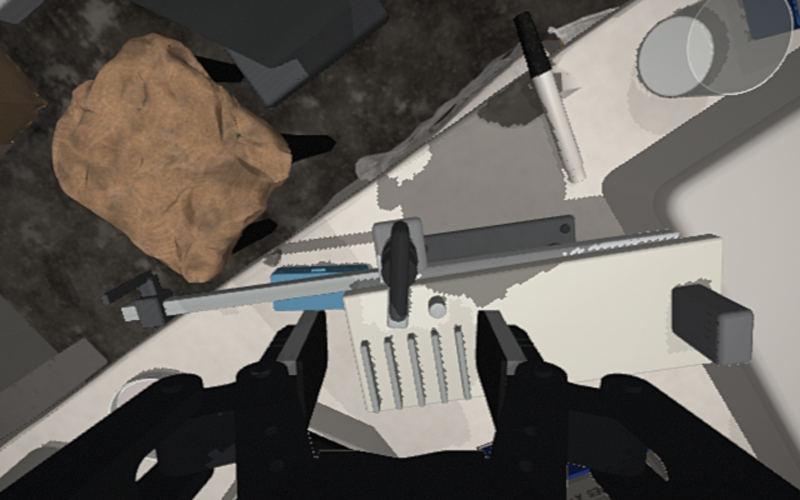

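```bash
python3 - <<'E'
from h import *
im=snap('wrist'); f=lambda *p: np.array(p)/1.25
A,B=onplane(im,f((401,229),(399,320)),180); print(A,B,np.linalg.norm(A-B),(A+B)/2,np.degrees(np.arctan2(*(B-A)[1::-1])))
print('tip',onplane(im,f((110,298)),145))
print('blocktop',onplane(im,f((713,311),(752,320),(751,364),(715,357)),174).round(1))
print('board corners',onplane(im,f((346,291),(367,411),(722,236)),132).round(1))
E
```

```text
[435.55641738  30.26827425 180.        ] [471.60849127   4.49939428 180.        ] 44.3146387492058 [453.58245433  17.38383426 180.        ] -35.555982905617725
tip [[ 383.20345859 -129.0462308   145.        ]]
blocktop [[556.5 132.4 174. ]
 [571.8 146.3 174. ]
 [594.4 136.5 174. ]
 [580.4 123.1 174. ]]
board corners [[456.6 -22.9 132. ]
 [529.1 -59.6 132. ]
 [549.7 171.6 132. ]]
```

```bash
python3 -m jog '{"claw":[0.6,0.6,0.6,0.6,0.6,0.6,0,0,0,0,0,0],"xyz":[[0,0,0.2],[0,0,0.2],[0,0,0.2],[0,0,0.2],[0.015,0,0.01],[0,0,0],[0,0,0],[0,0,0],[0,0,0],[0,0,0],[0,0,0],[0,0,0]],"twist":[[0,0,0],[0,0,0],[0,0,0],[0,0,0],[0,0,0],[0,0,0],[0,0,0],[0,0,0],[0,0,0],[0,0,0],[0,0,0],[0,0,0]]}'
```

```text
clock: 6.82
eef_pos: [452.8, 16.4, 150.3]
tool_rot: [3.141, 0.001, 2.54]
force: [-2.3, -0.8, 8.6]
width: 14.3
gripper_force: 58.5
```

```bash
python3 -m jog '{"claw":[0.35,0.35,0.35,0,0,0,0,0],"xyz":[[0,0,0],[0,0,0],[0,0,-0.06],[0,0,0],[0,0,0],[0,0,0],[0,0,0],[0,0,0]],"twist":[[0,0,0],[0,0,0],[0,0,0],[0,0,0],[0,0,0],[0,0,0],[0,0,0],[0,0,0]]}'
```

```text
clock: 7.82
eef_pos: [452.7, 16.4, 155.8]
tool_rot: [3.142, 0.0, 2.54]
force: [-1.3, -1.6, 6.6]
width: 8.0
gripper_force: 60.2
```

```bash
python3 -m jog '{"claw":[0,0,0,0,0,0,0,0,0,0],"xyz":[[0,0,0],[0,0,0],[0,0,0],[0,0,0],[0,0,0],[0,0,0],[0,0,0],[0,0,0],[0,0,0],[0,0,0]],"twist":[[0,0,0.026],[0,0,0.052],[0,0,0.052],[0,0,0.052],[0,0,0.052],[0,0,0.052],[0,0,0.052],[0,0,0.052],[0,0,0.026],[0,0,0]]}'
python3 - <<'E'
from h import *
s=readout.read_state(); print(ydeg(s),s['torque'],s['qpos'].round(2))
E
```

```text
clock: 9.07
eef_pos: [451.8, 16.1, 155.8]
tool_rot: [-3.141, 0.001, 1.232]
force: [-3.6, -1.9, 10.1]
width: 7.4
gripper_force: 60.8
-19.39608719875331 [-0.47518041  0.84057619 -0.06050725] [-0.58  0.57  0.7   2.14 -0.62  0.64  0.23]
```

```bash
python3 -m jog '{"claw":[0.5,0.5,0.5,0.6,0.6,0.6,0.6,0.6,0.6,0.6,0.6,0.6],"xyz":[[0,0,0],[0,0,0],[0,0,-0.15],[0,0,-0.35],[0,0,-0.45],[0,0,0],[0,0,0],[0,0,0],[0,0,0],[0,0,0],[0,0,0],[0,0,0]],"twist":[[0,0,0],[0,0,0],[0,0,0],[0,0,0],[0,0,-0.052],[0,0,-0.055],[0,0,-0.055],[0,0,-0.055],[0,0,-0.055],[0,0,-0.055],[0,0,-0.055],[0,0,-0.055]]}'
python3 - <<'E'
from h import *
go([575,136,255],65.6)
E
```

```text
clock: 10.58
eef_pos: [452.9, 16.6, 251.2]
tool_rot: [3.141, 0.001, 2.612]
force: [0.4, -0.9, -0.3]
width: 51.5
gripper_force: 0.0
clock 10.57 pos [452.9  16.6 251.2] y-heading 59.65 w 51.5 F [ 0.4 -0.9 -0.3]
shift before turning /100: [-0.451  1.647 -0.037]
twist/180: [ 0.      0.0003 -0.0331] shift after turn: [-0.619  1.592 -0.038]
```

```bash
python3 -m jog '{"claw":[0.6,0.6,0.6,0.6,0.6,0.6,0.6,0.6],"xyz":[[0,0,0],[-0.12,0.31,-0.02],[-0.13,0.33,-0.02],[-0.12,0.32,0],[-0.13,0.32,0],[-0.12,0.31,0],[0,0,0],[0,0,0]],"twist":[[0,0,-0.033],[0,0,0],[0,0,0],[0,0,0],[0,0,0],[0,0,0],[0,0,0],[0,0,0]]}'
python3 - <<'E'
from h import *
im=snap('wrist','w3.png'); go([575,136,255],65.6)
cv2.imwrite('pics/w3c.png',cv2.resize(im['color'][:,:,::-1],(800,500),interpolation=cv2.INTER_CUBIC))
E
```

```text
clock: 11.58
eef_pos: [575.0, 134.6, 254.7]
tool_rot: [-3.14, 0.0, 2.71]
force: [-0.3, -0.4, 0.2]
width: 51.1
gripper_force: 0.0
clock 11.62 pos [574.9 134.3 254.7] y-heading 65.22 w 51.2 F [1.  0.3 0.8]
shift before turning /100: [ 0.006  0.016 -0.003]
twist/180: [-0.0003  0.     -0.0021] shift after turn: [ 0.006  0.016 -0.003]
```

View pics/w3c.png

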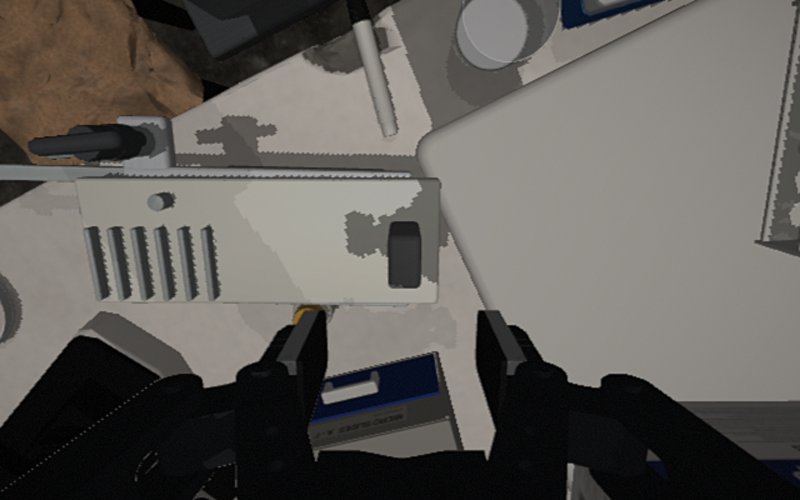

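```bash
python3 - <<'E'
from h import *
im=snap('wrist'); f=lambda *p: np.array(p)/1.25
P=onplane(im,f((78,180),(92,303),(438,303),(440,179)),132); print(P.round(1))
y=P[2]+P[3]-P[0]-P[1];y/=np.linalg.norm(y); print('c',P.mean(0),np.degrees(np.arctan2(y[1],y[0])),[np.linalg.norm(P[i]-P[i-1]).round(1) for i in range(4)], P.mean(0)+88*y)
e=P[2]-P[3]; print('end hdg',np.degrees(np.arctan2(e[1],e[0]))+90)
Q=onplane(im,f((390,234),(420,234),(421,289),(388,289)),174); print(Q.round(1),Q.mean(0))
A,B=onplane(im,f((32,144),(131,141)),180); print('bar',A,B,'hdg',np.degrees(np.arctan2(*(A-B)[1::-1])))
E
```

```text
[[459.9 -25.1 132. ]
 [528.8 -63.8 132. ]
 [622.1 139.1 132. ]
 [549.8 171.7 132. ]]
c [540.15672227  55.46153542 132.        ] 65.37351725979416 [np.float64(216.3), np.float64(78.9), np.float64(223.3), np.float64(79.2)] [576.82641086 135.45737242 132.        ]
end hdg 65.7027327911824
[[559.6 135.3 174. ]
 [566.1 149.5 174. ]
 [594.  137.6 174. ]
 [586.6 121.4 174. ]] [576.57859094 135.94533774 174.        ]
bar [446.62973506  -1.1719496  180.        ] [465.31057631  42.75256411 180.        ] hdg -113.03976839957582
```

```bash
python3 - <<'E'
from h import *
go([576.7,135.7,139.5],65.5)
E
```

```text
clock 11.68 pos [574.9 134.3 254.8] y-heading 65.21 w 51.1 F [-0.2 -0.9  0.5]
shift before turning /100: [-0.01   0.021  1.153]
twist/180: [-0.0002  0.     -0.0016] shift after turn: [-0.011  0.02   1.153]
```

```bash
python3 -m jog '{"claw":[0.6,0.6,0.6,0.6,0.6,0.6,0,0,0,0,0,0],"xyz":[[-0.01,0.02,0],[0,0,0.25],[0,0,0.3],[0,0,0.3],[0,0,0.2],[0,0,0.1],[0,0,0],[0,0,0],[0,0,0],[0,0,0],[0,0,0],[0,0,0]],"twist":[[0,0,-0.0016],[0,0,0],[0,0,0],[0,0,0],[0,0,0],[0,0,0],[0,0,0],[0,0,0],[0,0,0],[0,0,0],[0,0,0],[0,0,0]]}'
```

```text
clock: 13.18
eef_pos: [577.6, 136.6, 140.3]
tool_rot: [3.141, 0.001, 2.715]
force: [-2.2, -1.9, 6.0]
width: 17.7
gripper_force: 59.5
```

```bash
python3 -m jog '{"claw":[0,0,0,0,0,0,0,0,0,0,0,0],"xyz":[[0,-0.05,0],[0,-0.1,0],[0,-0.12,0],[0,-0.12,0],[0,-0.12,0],[0,-0.12,0],[0,-0.12,0],[0,-0.12,0],[0,-0.12,0],[0,-0.05,0],[0,0,0],[0,0,0]],"twist":[[0,0,0],[0,0,0],[0,0,0],[0,0,0],[0,0,0],[0,0,0],[0,0,0],[0,0,0],[0,0,0],[0,0,0],[0,0,0],[0,0,0]]}'
python3 - <<'E'
from h import *
im=snap('wrist','w4.png'); go([577.6-125*.432,136.6-125*.902,140],65.5); print(readout.read_state()['torque'])
cv2.imwrite('pics/w4c.png',cv2.resize(im['color'][60:260,:400,::-1],(800,400),interpolation=cv2.INTER_CUBIC))
E
```

```text
clock: 14.68
eef_pos: [536.2, 43.7, 140.4]
tool_rot: [3.138, 0.003, 2.716]
force: [1.5, 3.6, 7.1]
width: 17.2
gripper_force: 59.8
clock 14.72 pos [536.2  43.7 140.4] y-heading 65.64 w 16.8 F [2.3 3.5 6.5]
shift before turning /100: [ 0.033 -0.233  0.003]
twist/180: [0.0011 0.001  0.0008] shift after turn: [ 0.033 -0.233  0.004]
[ 0.66064333 -0.17984606 -0.11278162]
```

View pics/w4c.png

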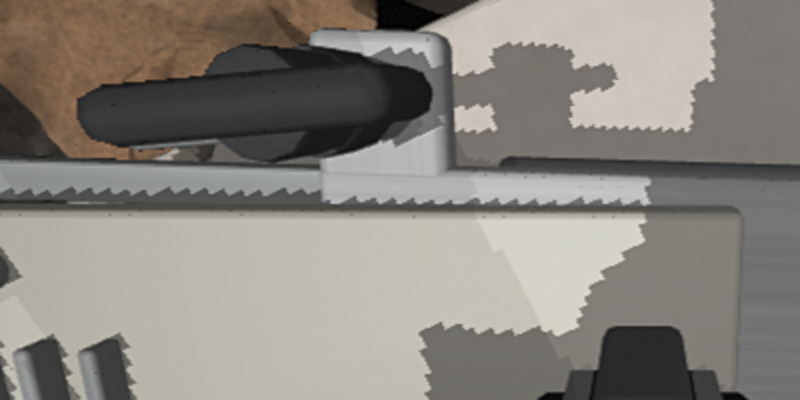

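```bash
python3 -m jog '{"claw":[0,0,0,0,0,0],"xyz":[[0.005,-0.06,0],[0.01,-0.08,0],[0.01,-0.06,0],[0,-0.033,0],[0,0,0],[0,0,0]],"twist":[[0,0,0],[0,0,0],[0,0,0],[0,0,0],[0,0,0],[0,0,0]]}'
python3 - <<'E'
from h import *
go([577.6-125*.432,136.6-125*.902,140],65.5)
im=snap('top','t5.png'); 
s=readout.read_state(); a=np.radians(ydeg(s)); y=np.array([np.cos(a),np.sin(a)])
e=s['eef_pos'][:2]-198*y; print('end pred',e)
x=np.array([y[1],-y[0]])
E4=np.array([[*(e+k*x),132] for k in(-40,0,40)]); T=[[383,-129.8,145],[453.5,17.4,180]]
p=proj(im,np.r_[E4,T]); print(p.round(1))
im2=snap('scene','s5.png'); q=proj(im2,np.r_[E4,T]); print(q.round(1))
def crop(i,c,h,w,F): 
    x0,y0=int(c[0]-w/2),int(c[1]-h/2); return cv2.resize(i['color'][y0:y0+h,x0:x0+w,::-1],None,fx=F,fy=F,interpolation=cv2.INTER_NEAREST),x0,y0
A,x0,y0=crop(im,p[3],50,50,8);B,x1,y1=crop(im2,q[3],50,50,8);print(x0,y0,x1,y1)
cv2.imwrite('pics/c5.png',np.hstack([A,B]))
E
```

```text
clock: 15.48
eef_pos: [524.7, 24.0, 140.5]
tool_rot: [3.137, 0.003, 2.717]
force: [2.3, 5.8, 5.8]
width: 17.4
gripper_force: 59.9
clock 15.47 pos [524.7  24.  140.5] y-heading 65.66 w 17.4 F [2.3 5.8 5.8]
shift before turning /100: [ 0.009 -0.006  0.005]
twist/180: [0.0014 0.0011 0.0009] shift after turn: [ 0.009 -0.006  0.005]
end pred [ 443.11065324 -156.36889782]
[[366.5 239. ]
 [372.3 225.8]
 [378.  212.8]
 [363.4 247.3]
 [308.9 219.1]]
[[317.2 248.2]
 [332.7 245.8]
 [348.  243.5]
 [307.1 246.2]
 [296.6 194.7]]
338 222 282 221
```

View pics/c5.png

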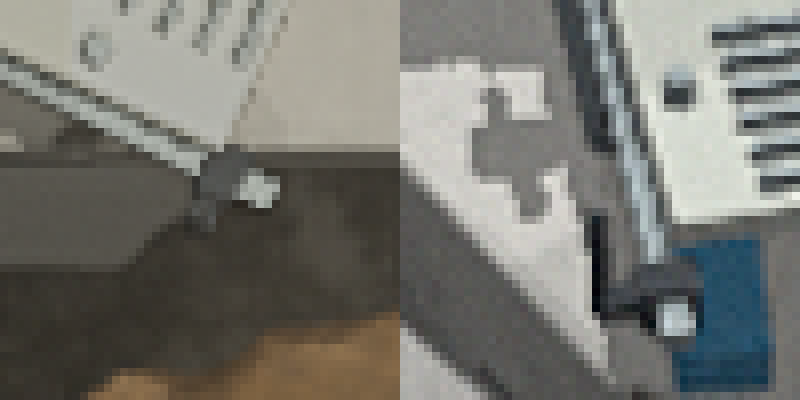

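```bash
python3 - <<'E'
from h import *
im=snap('scene'); tp=snap('top')
s=readout.read_state(); a=np.radians(ydeg(s)); y=np.array([np.cos(a),np.sin(a)]);x=np.array([y[1],-y[0]])
e=s['eef_pos'][:2]-198*y
ps=[[*(e+k*x+d*y),z] for d,z in((0,132),(0,120),(8,132),(5.5,141)) for k in(-40,-30,0)]+[[383,-129.8,145],[383,-129.8,110]]
o=[]
for i,(u0,v0) in((im,(298,222)),(tp,(350,214))):
    F=16 if i is im else 11
    c=cv2.resize(i['color'][v0:v0+36,u0:u0+(30 if F==16 else 28),::-1],None,fx=F,fy=F,interpolation=cv2.INTER_NEAREST)
    for n,p in enumerate(proj(i,ps)):
        q=((p-[u0,v0]+.5)*F).astype(int); cv2.circle(c,tuple(map(int,q)),2,[(0,0,255),(255,0,0),(0,200,0),(255,0,255),(0,255,255)][n//3],-1)
    o.append(c); 
    print(proj(i,ps)[[0,1,2,3,4,5,12]].round(2).tolist())
h=576; o[1]=cv2.copyMakeBorder(o[1],0,h-o[1].shape[0],0,0,cv2.BORDER_CONSTANT)
cv2.imwrite('pics/c6.png',np.hstack(o)); print(np.hstack(o).shape)
for u in(322,326,330,334,338): print(u,im['color'][238:256,u].sum(1).tolist())
E
```

```text
[[317.22, 248.18], [321.11, 247.59], [332.7, 245.81], [317.22, 251.52], [321.08, 250.93], [332.6, 249.15], [307.15, 246.21]]
[[366.47, 239.04], [367.93, 235.72], [372.26, 225.83], [365.96, 239.48], [367.4, 236.2], [371.7, 226.4], [363.43, 247.29]]
(576, 788, 3)
322 [634, 635, 634, 649, 630, 638, 636, 637, 649, 615, 405, 275, 258, 216, 225, 200, 216, 207]
326 [620, 453, 167, 421, 642, 561, 573, 615, 659, 533, 249, 275, 245, 207, 223, 223, 209, 226]
330 [527, 156, 378, 633, 541, 145, 363, 637, 591, 291, 284, 300, 321, 336, 328, 335, 336, 330]
334 [298, 243, 472, 554, 284, 209, 488, 668, 484, 257, 308, 490, 609, 550, 415, 388, 307, 304]
338 [165, 396, 631, 506, 156, 441, 706, 573, 261, 270, 413, 590, 553, 559, 550, 562, 555, 567]
```

View pics/c6.png

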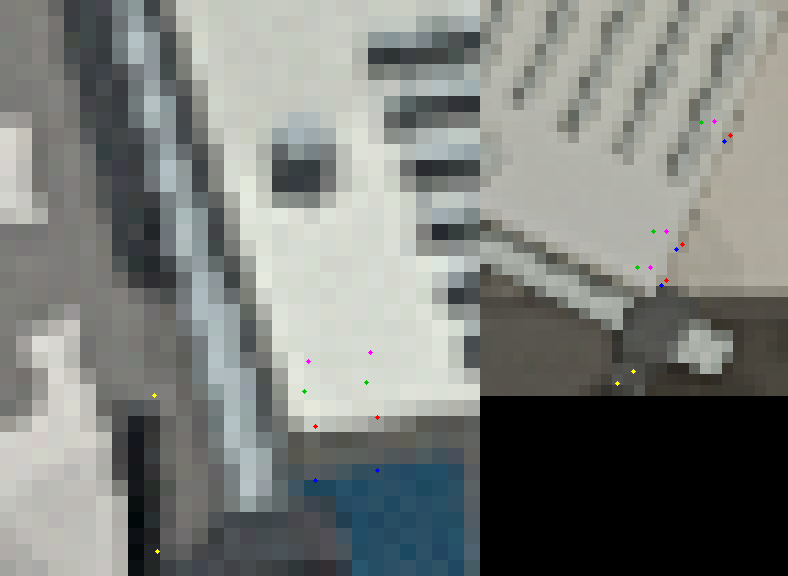

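```bash
python3 -m jog '{"claw":[0,0,0,0,0,0],"xyz":[[0,-0.015,0],[0,0,0],[0,0,0],[0,0,0],[0,0,0],[0,0,0]],"twist":[[0,0,0],[0,0,0],[0,0,0],[0,0,0],[0,0,0],[0,0,0]]}'
python3 -c "
from h import *
print(order.finish_job())"
```

```text
clock: 16.42
eef_pos: [524.4, 23.4, 140.5]
tool_rot: [3.136, 0.004, 2.717]
force: [2.3, 5.9, 6.8]
width: 17.5
gripper_force: 59.7
the job is handed in; nothing more can be done
None
```

I turned the wing nut to about 1.5 rad, slid the board out until its end looked level with the pointer (within about 3 mm by the cameras), and handed the job in at 16.4 s with the block still gripped at about 60 N. No pass or fail verdict came back.

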